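# Put the aligner's microscope objectives away in their colour-coded dishes

### The job

Put the four microscope objectives away, in any order: stand each one upright, nose up, on the floor of the storage dish of the same colour as its band. They are delicate, so keep them upright and set them down gently without dropping them, and leave the two black eyepieces standing among them where they are.

Things in the scene. Friction and masses are not known exactly. Their poses are not given: they have to be found in the camera images.
- objective_red: loose microscope objective, red band, standing nose up: straight silver barrel 36 mm in diameter up to 38 mm height, its top 10 mm the red band (a red ring seen from above), then a steel nose tapering from 18 to 14 mm; 50 mm tall in all, about 0.16 kg. Origin: centre of its underside; z up its axis. Grip the barrel's sides from above.
- objective_yellow: loose microscope objective, yellow band, standing nose up: straight silver barrel 36 mm in diameter up to 44 mm height, its top 10 mm the yellow band (a yellow ring seen from above), then a steel nose tapering from 18 to 14 mm; 56 mm tall in all, about 0.16 kg. Origin: centre of its underside; z up its axis. Grip the barrel's sides from above.
- objective_green: loose microscope objective, green band, standing nose up: straight silver barrel 36 mm in diameter up to 50 mm height, its top 10 mm the green band (a green ring seen from above), then a steel nose tapering from 18 to 14 mm; 62 mm tall in all, about 0.16 kg. Origin: centre of its underside; z up its axis. Grip the barrel's sides from above.
- objective_blue: loose microscope objective, blue band, standing nose up: straight silver barrel 36 mm in diameter up to 56 mm height, its top 10 mm the blue band (a blue ring seen from above), then a steel nose tapering from 18 to 14 mm; 68 mm tall in all, about 0.16 kg. Origin: centre of its underside; z up its axis. Grip the barrel's sides from above.
- dish_red: red round storage dish, fixed to the bench: 68 mm outside and 60 mm inside diameter, rim 12 mm high, flat inner floor 4 mm above the bench. Origin: centre of its underside, on the bench (z = 0); z up. It takes the objective with the red band.
- dish_yellow: yellow round storage dish, fixed to the bench: 68 mm outside and 60 mm inside diameter, rim 12 mm high, flat inner floor 4 mm above the bench. Origin: centre of its underside, on the bench (z = 0); z up. It takes the objective with the yellow band.
- dish_green: green round storage dish, fixed to the bench: 68 mm outside and 60 mm inside diameter, rim 12 mm high, flat inner floor 4 mm above the bench. Origin: centre of its underside, on the bench (z = 0); z up. It takes the objective with the green band.
- dish_blue: blue round storage dish, fixed to the bench: 68 mm outside and 60 mm inside diameter, rim 12 mm high, flat inner floor 4 mm above the bench. Origin: centre of its underside, on the bench (z = 0); z up. It takes the objective with the blue band.
- eyepiece_a: loose eyepiece without any colour band, a bystander to leave alone: steel foot 28 mm in diameter and 16 mm high, black head 38 mm in diameter, 42 mm tall in all, with a flat amber glass on top. Origin: centre of its underside; z up.
- eyepiece_b: loose eyepiece without any colour band, a bystander to leave alone: steel foot 28 mm in diameter and 16 mm high, black head 38 mm in diameter, 42 mm tall in all, with a flat amber glass on top. Origin: centre of its underside; z up.
Mind the look-alikes: they are no part of the job. Several things have the shape of the dish_green; the one meant has the colours described above.

How it is judged (in metres and radians):
At the end, for the whole second after the job is handed in: Each of the four objectives stands upright (within 0.1 rad) and still on the floor of the dish of its own colour (within 13 mm of the dish's centre, its foot less than 7 mm above the bench), and both eyepieces are within 30 mm of where they stood (horizontal distance between objective_red and dish_red below 0.013 m and z of objective_red in the frame of dish_red below 0.007 m and angle between each of objective_red, objective_yellow, objective_green, objective_blue's own z axis and vertical below 0.1 rad and linear speed of each of objective_red, objective_yellow, objective_green, objective_blue below 0.02 m/s and horizontal distance between objective_yellow and dish_yellow below 0.013 m and z of objective_yellow in the frame of dish_yellow below 0.007 m and horizontal distance between objective_green and dish_green below 0.013 m and z of objective_green in the frame of dish_green below 0.007 m and horizontal distance between objective_blue and dish_blue below 0.013 m and z of objective_blue in the frame of dish_blue below 0.007 m and distance of each of eyepiece_a, eyepiece_b from where it was at the start of the episode below 0.03 m); the robot touches nothing.
It fails at once if an objective is tipped over or tilted by more than about 30 degrees (angle between any of objective_red, objective_yellow, objective_green, objective_blue's own z axis and vertical above 0.5 rad).
It fails at once if an objective is dropped or flung (moves faster than 0.6 m/s while the fingers do not hold it) ((linear speed of objective_red above 0.6 m/s and contact force between objective_red and the fingers below 0.1 N) or (linear speed of objective_yellow above 0.6 m/s and contact force between objective_yellow and the fingers below 0.1 N) or (linear speed of objective_green above 0.6 m/s and contact force between objective_green and the fingers below 0.1 N) or (linear speed of objective_blue above 0.6 m/s and contact force between objective_blue and the fingers below 0.1 N)).
It fails at once if an eyepiece is moved more than 30 mm or tipped (distance of any of eyepiece_a, eyepiece_b from where it was at the start of the episode above 0.03 m or angle between any of eyepiece_a, eyepiece_b's own z axis and vertical above 0.4 rad).
It also fails if it takes over 109 s, if anything falls off the work surface, if the arm or the gripper's body presses on something with over 40 N, if the wrist force passes 120 N, or if a joint passes its speed limit or range.

### The arm

A 6-joint arm with a two-finger parallel gripper is mounted at the origin on the work surface. World frame = base frame: x ahead of the robot, y to its left, z up, the work surface at z = 0. Lengths are in m, angles in degrees, forces in N, time in s.
With the tool pointing down it reaches from about 0.3 to 0.875 m from the base axis. Payload 4.2 kg.
Tool frame: the origin (TCP) lies at the very end of the fingers, on their centre line; the grasp point (between the pads) lies manip.pinch_z behind it (manip.pinch_z is the distance from the TCP to the grasp point, in m); z points along the fingers, y is the direction in which the jaws open and shut (so a half turn about z gives the same grasp; the last joint's range is limited). The gripper opens to 85 mm and grips with 20 to 120 N. Pads are 22 mm wide; open, the fingers measure 114 mm over their backs; the gripper's body (76 mm by 85 mm) begins 54 mm behind the grasp point. The pads swing forward as they close: fully open they stand 13 mm farther back than shut.
Start: joints at [-1.146, 18.312, 89.639, -0, 72.044, -1.146], TCP at [0.575, 0, 0.195] pointing down, gripper open.
Joint ranges: [-177.97, 177.97], [-48.28, 115.42], [12.27, 149.76], [-77.06, 257.06], [2.81, 150.46], [-146.56, 146.56]. Speed limits (degrees/s): [147.25, 147.25, 180, 180, 180, 180].

### API

Orientations are given as [roll, pitch, yaw] about the fixed x, y, z axes, in that order (R = Rz(yaw) Ry(pitch) Rx(roll)).
In Python, from station import manip gives the robot as it stands.
- The arm moves only by the shell command python3 -m crank 'ROWS' [FORCE]. ROWS is JSON, a list of rows, each a list of 7 numbers: the shift along the tool's x, y, z in mm, then the turn, a rotation vector about the tool's x, y, z in degrees, then the finger opening in mm, from 0 to 85.4. In form: [[tx, ty, tz, wx, wy, wz, hand], ...]. A call has 1 to 20 rows; each row is the pose to reach, as a shift and turn from the pose commanded when the call began, along the tool's axes at that moment; what a row does not reach only later rows make up. A row lasts 1/12 s, in which the tool goes at most 41.7 mm and 7.16 degrees, less where a joint would pass 70% of its speed; a pose out of reach is approached as far as the arm can. A call with a gripper value outside its range is refused whole. The fingers move at their own pace and stop on an object; FORCE is the grip in N (left out, the last holds). Time passes only in rows, so rows that repeat a pose let the fingers close. It gives the time, the measured TCP pose, the force and the opening at its end, in the units of the state.
- manip.observe(): the state, without advancing time (a new reading comes with each control period).
- manip.capture(name): name is "scene" or "side" or "wrist"; returns a dict with "pixels" (480x640x3 uint8, blue, green, red), "depth" (480x640 float32, m along the optical axis (not along the pixel's ray), 0 where there is no reading), "vertical_fov" (degrees; the focal length in pixels is half the picture's height over the tangent of half this angle, whatever the lens; pixels are square), "cx", "cy" (the principal point, pixels), "distortion" ([k1, k2, p1, p2, k3] as OpenCV has them; the pictures are not rectified), "R" (3x3) and "t" (3): a world point X has camera coordinates R X + t. Camera axes: x right, y down, z forward; pixel columns grow to the right and rows downward; lengths in m; the calibration is good to about 2 mm. A picture is of the moment at which its call begins.
- manip.hand_in(): hands the job in, once; it reports no verdict.
The state is a dict: "t": time; "joints": joint angles; "qd": joint speeds; "joint_efforts": joint torques, N m; "position": TCP position; "eef_rot": TCP orientation; "wrist_force": force on the tool from outside, world axes, zero at the start; "torque": the same for the moment, N m; "finger_gap": opening from 0.0 (shut) to 1.0 (fully open).
Only numpy, scipy, OpenCV 4.12 (cv2) and the standard library are available. Lean on these libraries where they do the work, as an engineer would, in place of code of your own. Each camera call takes 0.05 s, during which the arm holds its last target. There are 200 camera calls.

## Working session

There is one attempt and no reset: what is moved stays moved. The work goes in short steps, Python scripts to look and compute and a shell command to move; the robot and the scene stay as the last step left them, time stands still between calls to the robot, and variables do not carry over. Pictures are saved under pics/ and viewed, about 12 in all and at most 16, crops included, and the job is handed in when it is done.

```bash
mkdir -p pics; ls; python3 - <<'E'
from station import manip
import cv2
print(manip.pinch_z, manip.observe())
for n in("scene","side"):
    c=manip.capture(n); cv2.imwrite(f"pics/{n}0.png",c["pixels"]); print(n,c["vertical_fov"],c["cx"],c["cy"],c["distortion"],c["R"],c["t"])
E
```

```text
pics
0.0187 {'t': 0.0, 'joints': array([-1.14726080e+00,  1.83502923e+01,  8.97072705e+01,  9.19363373e-06,
        7.20429320e+01, -1.14631553e+00]), 'qd': array([-0.05243282,  0.02079296,  0.02958738, -0.04430654,  0.09406768,
        0.08775768]), 'joint_efforts': array([ 7.05825660e-04, -4.15526962e+01, -2.34157133e+01, -1.88356019e-06,
        8.09230405e-03,  1.54784908e-05]), 'position': array([ 5.74455747e-01, -1.77974411e-06,  1.93689971e-01]), 'eef_rot': array([-1.79899525e+02, -2.01920246e-03,  8.99990501e+01]), 'wrist_force': array([-0.40483444,  1.14765356, -0.12522369]), 'torque': array([-0.04174372,  0.07025249, -0.00752821]), 'finger_gap': 0.9979775134005848}
scene 42.9191581096737 324.08548904166787 241.35709933877624 [-0.13791041  0.          0.          0.          0.        ] [[-0.43187647  0.90178593  0.01627425]
 [ 0.77292639  0.37934276 -0.50860975]
 [-0.46483063 -0.20707779 -0.86084335]] [ 0.21942752 -0.37390594  1.37601796]
side 53.69712033369527 327.8054749902657 240.28118608762125 [-0.01632833  0.          0.          0.          0.        ] [[ 9.99858238e-01 -1.39755866e-02  9.39078104e-03]
 [-6.38041336e-04 -5.88775598e-01 -8.08296287e-01]
 [ 1.68254775e-02  8.08175710e-01 -5.88701049e-01]] [-0.5246557   0.04470574  0.79952233]
```

View pics/scene0.png

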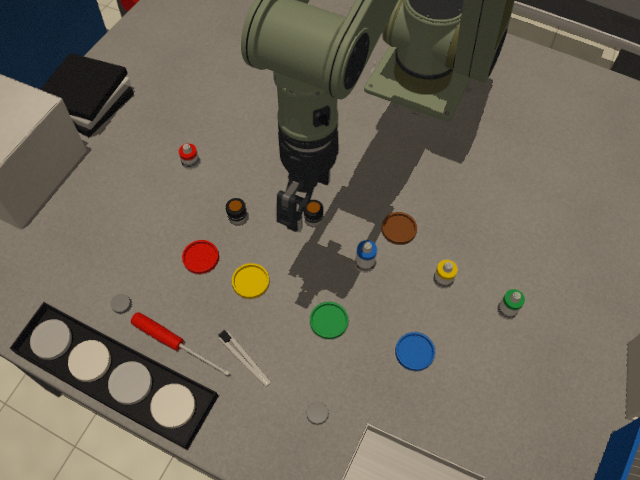

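View pics/side0.png

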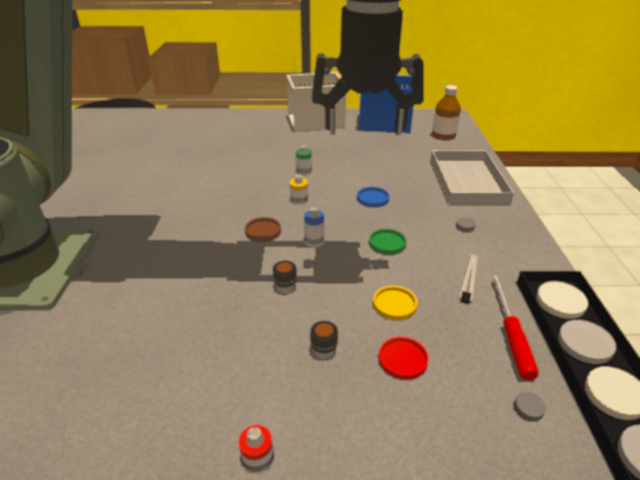

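The scene view shows the objectives at red (188,153), yellow (447,270), green (513,300) and blue (367,250). The eyepieces are at (236,210) and (314,210), and the dishes at red (201,256), yellow (251,281), green (329,320) and blue (415,351). A brown look-alike dish is at (399,228). The side view shows the same layout.

```bash
cat > h.py <<'E'
from station import manip
import cv2, numpy as np
def rays(c,uv):
    f=240/np.tan(np.radians(c["vertical_fov"]/2)); K=np.array([[f,0,c["cx"]],[0,f,c["cy"]],[0,0,1]])
    n=cv2.undistortPoints(np.float32(uv).reshape(-1,1,2),K,np.array(c["distortion"],float)).reshape(-1,2)
    return np.c_[n,np.ones(len(n))]
def onplane(c,uv,z):
    R,t=np.array(c["R"]),np.array(c["t"]); d=rays(c,uv)@R; o=-R.T@t
    return o+d*((z-o[2])/d[:,2])[:,None]
def depthpts(c,uv):
    uv=np.int32(uv); d=c["depth"][uv[:,1],uv[:,0]]; ok=d>0
    return (rays(c,uv[ok])*d[ok,None]-c["t"])@np.array(c["R"])
HUE={"red":((0,8),(172,180)),"yellow":((20,32),),"green":((55,80),),"blue":((100,120),)}
H={"red":.038,"yellow":.044,"green":.050,"blue":.056}
def mask(c,col):
    h=cv2.cvtColor(c["pixels"],cv2.COLOR_BGR2HSV); m=0
    for a,b in HUE[col]: m=m|cv2.inRange(h,(a,150,50),(b,255,255))
    return m
def blobs(c,col,lo=40):
    n,l,s,ce=cv2.connectedComponentsWithStats(cv2.morphologyEx(mask(c,col),cv2.MORPH_CLOSE,np.ones((3,3))))
    for i in range(1,n):
        if s[i,4]>=lo:
            v,u=np.nonzero(l==i); yield np.c_[u,v],s[i],ce[i]
E
python3 - <<'E'
from h import *
for n in("scene","side"):
    c=manip.capture(n)
    for col in HUE:
        for uv,s,ce in blobs(c,col):
            if s[4]>4000 : continue
            P=depthpts(c,uv)
            if len(P)<20: continue
            z=np.percentile(P[:,2],90); zz=.012 if z<.02 else H[col]
            if z>.09 or np.linalg.norm(P.mean(0)[:2])>.95: continue
            # rim / top ring: pixels whose depth height is near zz
            Q=P[P[:,2]>zz-.004] if zz>.02 else P
            (x,y),r=cv2.minEnclosingCircle(np.float32(Q[:,:2])) if len(Q)>3 else ((0,0),0)
            hull=cv2.convexHull(np.int32(uv)).reshape(-1,2)
            (x2,y2),r2=cv2.minEnclosingCircle(np.float32(onplane(c,hull,zz)[:,:2]))
            print(n,col,ce.round(),s[4],"z90 %.3f"%z,"depth %.4f %.4f r%.4f"%(x,y,r),"plane %.4f %.4f r%.4f"%(x2,y2,r2))
    h=cv2.cvtColor(c["pixels"],cv2.COLOR_BGR2HSV); 
    for u,v in ([(236,210),(314,210)] if n=="scene" else [(323,329),(285,268)]):
        print(n,"eye",onplane(c,[(u,v)],.042))
E
```

```text
scene red [188. 153.] 176 z90 0.041 depth 0.4402 -0.3375 r0.0192 plane 0.4400 -0.3349 r0.0215
scene red [200. 256.] 986 z90 0.013 depth 0.6214 -0.2023 r0.0389 plane 0.6241 -0.1975 r0.0361
scene red [156. 331.] 792 z90 0.027 depth 0.0000 0.0000 r0.0000 plane 0.7932 -0.1791 r0.0522
scene yellow [446. 270.] 245 z90 0.047 depth 0.4672 0.2209 r0.0191 plane 0.4682 0.2200 r0.0204
scene yellow [250. 280.] 1050 z90 0.012 depth 0.6238 -0.0949 r0.0386 plane 0.6262 -0.0904 r0.0357
scene green [513. 300.] 200 z90 0.054 depth 0.4751 0.3484 r0.0198 plane 0.4757 0.3475 r0.0194
scene green [329. 320.] 1087 z90 0.012 depth 0.6338 0.0685 r0.0344 plane 0.6339 0.0686 r0.0346
scene blue [366. 251.] 196 z90 0.059 depth 0.4997 0.0791 r0.0186 plane 0.5005 0.0786 r0.0197
scene blue [415. 351.] 1160 z90 0.013 depth 0.6216 0.2262 r0.0341 plane 0.6217 0.2248 r0.0345
scene eye [[ 0.52217809 -0.1759569   0.042     ]]
scene eye [[ 0.45817611 -0.04548059  0.042     ]]
side red [520. 349.] 1215 z90 0.025 depth 0.0000 0.0000 r0.0000 plane 0.7728 -0.2118 r0.0557
side red [403. 357.] 1722 z90 0.010 depth 0.6231 -0.1965 r0.0408 plane 0.6224 -0.2066 r0.0371
side red [255. 444.] 690 z90 0.038 depth 0.4410 -0.3405 r0.0188 plane 0.4408 -0.3434 r0.0204
side yellow [298. 184.] 134 z90 0.043 depth 0.4681 0.2165 r0.0190 plane 0.4679 0.2079 r0.0232
side yellow [395. 302.] 1216 z90 0.011 depth 0.6257 -0.0879 r0.0419 plane 0.6247 -0.0999 r0.0381
side green [387. 241.] 447 z90 0.009 depth 0.6331 0.0639 r0.0326 plane 0.6322 0.0582 r0.0305
side blue [409. 119.] 40 z90 0.060 depth 0.7460 0.5660 r0.0043 plane 0.7367 0.5238 r0.0751
side blue [373. 196.] 335 z90 0.010 depth 0.6212 0.2211 r0.0342 plane 0.6198 0.2142 r0.0311
side eye [[ 0.51532481 -0.18411323  0.042     ]]
side eye [[ 0.45694061 -0.05548427  0.042     ]]
```

```bash
python3 -m crank '[[20,-19,0,0,0,0,85],[50,-48,0,0,0,0,85],[79,-75,0,0,0,0,85],[79,-75,0,0,0,0,85],[79,-75,0,0,0,0,85],[79,-75,0,0,0,0,85]]' 40; python3 - <<'E'
from h import *
c=manip.capture("wrist"); cv2.imwrite("pics/w1.png",c["pixels"]); print(c["R"],c["t"],c["distortion"],c["vertical_fov"])
print(manip.observe()["position"])
for col in HUE:
    for uv,s,ce in blobs(c,col):
        P=depthpts(c,uv); 
        if len(P): print(col,s,ce.round(),P.mean(0).round(3),np.percentile(P[:,2],90).round(4))
E
```

```text
t: 0.7
position: [0.5005, 0.0789, 0.1948]
eef_rot: [179.9, 0.0, 90.0]
wrist_force: [0.7, 0.1, 0.7]
finger_gap: 0.997
[[ 9.99996505e-01  1.35736940e-03  2.26895793e-03]
 [ 5.73776035e-04 -9.49119323e-01  3.14916150e-01]
 [ 2.58096936e-03 -3.14913748e-01 -9.49116784e-01]] [-0.5011021   0.03471264  0.4051193 ] [0.00924268 0.         0.         0.         0.        ] 69.16612248944287
[0.50084023 0.07855361 0.19465853]
red [534 373  13  14  82] [539. 379.] [ 0.779 -0.139  0.014] 0.0149
red [ 384  390   50   46 1638] [407. 411.] [ 0.62  -0.195  0.009] 0.0121
yellow [ 257   28   43   49 1247] [279.  52.] [0.468 0.22  0.044] 0.0454
yellow [ 391  317   33   52 1087] [407. 344.] [ 0.611 -0.093  0.008] 0.0126
green [ 408  186   65   62 3081] [440. 216.] [0.635 0.068 0.007] 0.0125
blue [ 409   12   75   82 4763] [446.  52.] [0.622 0.226 0.007] 0.0126
blue [299 199  37  39 807] [317. 217.] [0.501 0.08  0.056] 0.0575
```

View pics/w1.png

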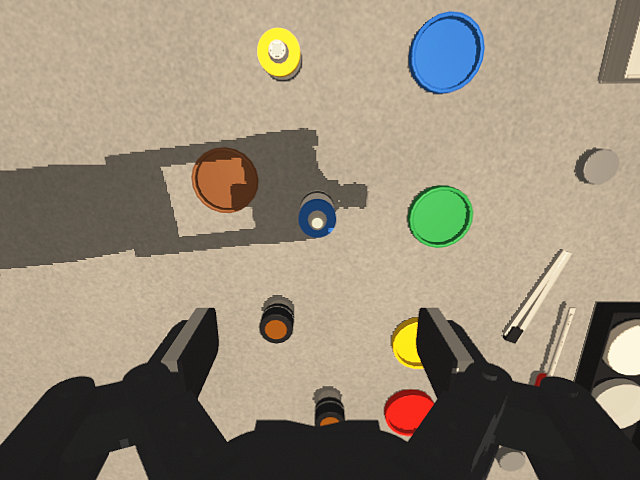

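The wrist view shows blue at (317,217), yellow at (279,52), and the green and blue dishes at (440,216) and (446,52), which agrees with the first fix. Next I'll refine these with ring fits.

```bash
cat >> h.py <<'E'
def ringfit(c,col,lo=300):
    for uv,s,ce in blobs(c,col,lo):
        if s[0]<2 or s[1]<2 or s[0]+s[2]>638: continue
        P=depthpts(c,uv)
        if len(P)<50: continue
        z=np.percentile(P[:,2],85)
        dish=z<.02; zz=.012 if dish else H[col]
        hull=cv2.convexHull(np.int32(uv)).reshape(-1,2)
        (x,y),r=cv2.minEnclosingCircle(np.float32(onplane(c,hull,zz)[:,:2]))
        Q=P[abs(P[:,2]-zz)<.003]; (a,b),q=cv2.minEnclosingCircle(np.float32(Q[:,:2])) if len(Q)>5 else ((0,0),0)
        print(col,"dish" if dish else "obj",s[4],"z %.4f plane %.4f %.4f r%.4f depth %.4f %.4f r%.4f"%(z,x,y,r,a,b,q))
E
python3 - <<'E'
from h import *
c=manip.capture("wrist")
for col in HUE: ringfit(c,col)
print(manip.observe()["position"])
E
```

```text
red dish 1640 z 0.0115 plane 0.6212 -0.1956 r0.0382 depth 0.6241 -0.1992 r0.0346
yellow obj 1251 z 0.0453 plane 0.4682 0.2201 r0.0186 depth 0.4683 0.2203 r0.0184
yellow dish 1091 z 0.0121 plane 0.6224 -0.0896 r0.0372 depth 0.6242 -0.0919 r0.0334
green dish 3085 z 0.0120 plane 0.6320 0.0688 r0.0351 depth 0.6332 0.0681 r0.0339
blue dish 4778 z 0.0121 plane 0.6204 0.2243 r0.0349 depth 0.6216 0.2248 r0.0341
blue obj 804 z 0.0573 plane 0.5009 0.0787 r0.0187 depth 0.5006 0.0782 r0.0181
[0.50091113 0.07836782 0.19450749]
```

```bash
python3 -m crank '[[0,0,30,0,0,0,85],[0,0,65,0,0,0,85],[0,0,100,0,0,0,70],[0,0,130,0,0,0,60],[0,0,150,0,0,0,55],[0,0,165,0,0,0,55],[0,0,174,0,0,0,55],[0,0,174,0,0,0,55],[0,0,174,0,0,0,48],[0,0,174,0,0,0,42],[0,0,174,0,0,0,30],[0,0,174,0,0,0,30],[0,0,174,0,0,0,30],[0,0,174,0,0,0,30],[0,0,174,0,0,0,30]]' 40; python3 -c "
from station import manip;import cv2
cv2.imwrite('pics/w2.png',manip.capture('wrist')['pixels'])"
```

```text
t: 2.05
position: [0.5002, 0.0791, 0.0209]
eef_rot: [180.0, -0.0, 90.0]
wrist_force: [-0.7, -0.0, -0.1]
finger_gap: 0.353
```

View pics/w2.png

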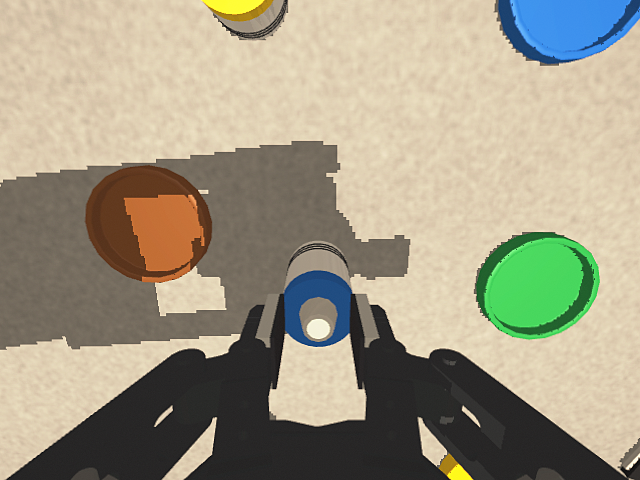

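The wrist view has the blue objective's nose at (318,328) with the fingers on either side. The gap reads exactly the commanded 30 mm, which is suspicious, so I'll measure before lifting.

```bash
python3 - <<'E'
from h import *
c=manip.capture("wrist"); p=manip.observe()["position"]; print(p,manip.observe()["finger_gap"])
ringfit(c,"blue")
# finger pad points
for v in (300,320,340,360):
    for u in (262,270,276,290,345,360,368,376):
        P=depthpts(c,[(u,v)])
        if len(P): print(u,v,(P[0]*1000).round(0), end='; ')
    print()
f=240/np.tan(np.radians(c["vertical_fov"]/2))
for z in (0,.0187,.035):
    X=np.array(c["R"])@(p+[0,0,z])+c["t"]; print(X[:2]/X[2]*f+[c["cx"],c["cy"]])
E
```

```text
[0.5000597  0.07905268 0.02068634] 0.35430288131027815
blue obj 2908 z 0.0571 plane 0.5005 0.0796 r0.0199 depth 0.5002 0.0779 r0.0187
262 300 [465.  55.   0.]; 270 300 [480.  92.  69.]; 276 300 [483.  91.  69.]; 290 300 [488.  86.  58.]; 345 300 [513.  85.  57.]; 360 300 [518.  91.  68.]; 368 300 [533.  56.   1.]; 376 300 [538.  56.   1.]; 
262 320 [479.  92.  85.]; 270 320 [482.  91.  85.]; 276 320 [484.  91.  84.]; 290 320 [487.  75.  57.]; 345 320 [513.  74.  56.]; 360 320 [516.  92.  85.]; 368 320 [520.  91.  84.]; 376 320 [524.  88.  78.]; 
262 340 [481.  91.  97.]; 270 340 [484.  90.  95.]; 276 340 [485.  86.  90.]; 290 340 [482.  26.   1.]; 345 340 [519.  26.   1.]; 360 340 [515.  90.  96.]; 368 340 [518.  91.  97.]; 376 340 [520.  93.  99.]; 
262 360 [483.  92. 109.]; 270 360 [483.  82.  96.]; 276 360 [485.  79.  92.]; 290 360 [482.  10.   0.]; 345 360 [519.   9.  -0.]; 360 360 [515.  83.  97.]; 368 360 [516.  93. 110.]; 376 360 [518.  92. 110.]; 
[316.75725252 279.33538715]
[316.80137303 294.53095563]
[316.8476435  310.46699467]
```

Object and pads are concentric and the pads stand about 36 mm apart. I'll close further to see whether it really holds.

```bash
python3 -m crank '[[0,0,0,0,0,0,15],[0,0,0,0,0,0,15],[0,0,0,0,0,0,15],[0,0,0,0,0,0,15]]' 40;  python3 -m crank '[[0,0,-5,0,0,0,15],[0,0,-15,0,0,0,15],[0,0,-25,0,0,0,15],[0,0,-25,0,0,0,15]]' 40; python3 - <<'E'
from h import *
H["blue"]=.081
c=manip.capture("wrist"); ringfit(c,"blue")
E
```

```text
t: 2.48
position: [0.5003, 0.079, 0.0206]
eef_rot: [180.0, -0.0, 90.0]
wrist_force: [0.2, 0.6, 0.2]
finger_gap: 0.175
t: 2.82
position: [0.5017, 0.0792, 0.0479]
eef_rot: [179.7, -0.0, 90.0]
wrist_force: [0.3, -0.2, -1.2]
finger_gap: 0.179
blue obj 1362 z 0.0843 plane 0.5016 0.0822 r0.0171 depth 0.5016 0.0843 r0.0168
```

```bash
python3 - <<'E'
from h import *
a=manip.capture("wrist")["pixels"]; b=manip.capture("side")["pixels"][100:340,180:500]
cv2.imwrite("pics/w3.png",np.hstack([cv2.resize(a,(400,300)),cv2.resize(b,(400,300))]))
E
```

```text
(no output)
```

View pics/w3.png

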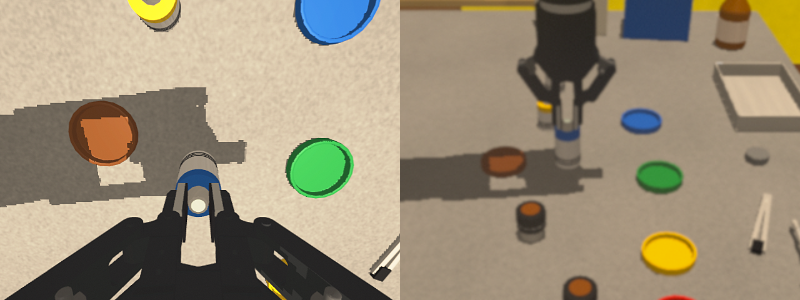

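The side crop shows the pads ending at the top of the band. They hold the nose, so the real fingertips are well above the reported TCP. I'll set it back down, open, and measure the actual tip height.

```bash
python3 -m crank '[[0,0,8,0,0,0,15],[0,0,15,0,0,0,15],[0,0,20,0,0,0,15],[0,0,23,0,0,0,15],[0,0,25,0,0,0,15],[0,0,25,0,0,0,15],[0,0,25,0,0,0,15]]' 40;  python3 -m crank '[[0,0,0,0,0,0,20],[0,0,0,0,0,0,25],[0,0,0,0,0,0,30],[0,0,0,0,0,0,45],[0,0,0,0,0,0,45],[0,0,0,0,0,0,45]]' 40; cat >>h.py <<'E'
def tips(c):
    p=manip.observe()["position"]; v,u=np.mgrid[150:480,0:640]; P=depthpts(c,np.c_[u.ravel(),v.ravel()])
    uv=np.c_[u.ravel(),v.ravel()][c["depth"][v.ravel(),u.ravel()]>0]
    px=c["pixels"][uv[:,1],uv[:,0]].astype(int); gray=np.ptp(px,axis=1)<14
    for s in(-1,1):
        d=(P[:,0]-p[0])*s; k=(d>.01)&(d<.075)&(abs(P[:,1]-p[1])<.02)&(P[:,2]>p[2]-.02)&(P[:,2]>.02)&gray
        Q=P[k]; U=uv[k]; 
        i=np.argsort(Q[:,2])[:8]; print("side",s,"lowest rel TCP mm",((Q[i]-p)*1000).round(0).tolist(), U[i[0]])
E
python3 - <<'E'
from h import *
c=manip.capture("wrist"); print(manip.observe()["position"],manip.observe()["finger_gap"]); ringfit(c,"blue"); tips(c)
cv2.imwrite("pics/w4.png",c["pixels"])
E
```

```text
t: 3.55
position: [0.4997, 0.0789, 0.0206]
eef_rot: [-180.0, 0.0, 90.0]
wrist_force: [-3.3, -0.5, 3.1]
finger_gap: 0.177
t: 4.05
position: [0.5001, 0.079, 0.0205]
eef_rot: [180.0, -0.0, 90.0]
wrist_force: [0.5, 0.6, -0.8]
finger_gap: 0.528
[0.50007537 0.07901365 0.02049075] 0.5257727256906922
blue obj 3161 z 0.0571 plane 0.4993 0.0795 r0.0201 depth 0.4992 0.0778 r0.0186
side -1 lowest rel TCP mm [[-11.0, 13.0, 25.0], [-14.0, 11.0, 25.0], [-11.0, 13.0, 26.0], [-14.0, 10.0, 26.0], [-13.0, 12.0, 26.0], [-14.0, 11.0, 26.0], [-12.0, 12.0, 26.0], [-15.0, 10.0, 26.0]] [295 276]
side 1 lowest rel TCP mm [[16.0, 5.0, 23.0], [15.0, 6.0, 23.0], [22.0, 3.0, 43.0], [22.0, 11.0, 43.0], [24.0, 12.0, 43.0], [22.0, 8.0, 43.0], [23.0, 7.0, 43.0], [22.0, 3.0, 44.0]] [349 290]
```

View pics/w4.png

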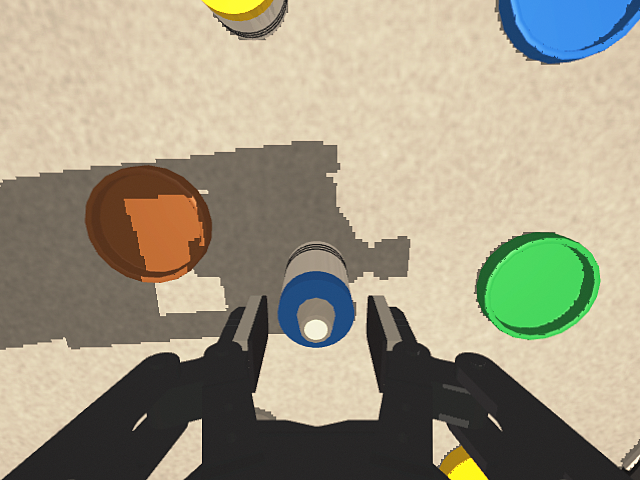

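At a 45 mm opening the tips sit about 43 mm above the reported TCP, where about 6 mm was expected. That's an offset of about 37 mm. Blue still stands upright at (0.499, 0.079). I'll lower by 38 mm and regrip on the barrel.

```bash
python3 -m crank '[[0,0,5,0,0,0,52],[0,0,10,0,0,0,52],[0,0,16,0,0,0,52],[0,0,22,0,0,0,52],[0,0,28,0,0,0,52],[0,0,34,0,0,0,52],[0,0,38,0,0,0,52],[0,0,38,0,0,0,44],[0,0,38,0,0,0,38],[0,0,38,0,0,0,20],[0,0,38,0,0,0,20],[0,0,38,0,0,0,20],[0,0,38,0,0,0,20]]' 40; python3 - <<'E'
from h import *
c=manip.capture("wrist"); ringfit(c,"blue"); tips(c)
E
```

```text
t: 5.18
position: [0.5, 0.079, -0.0174]
eef_rot: [180.0, 0.0, 90.0]
wrist_force: [-0.5, 0.2, -1.5]
finger_gap: 0.413
blue obj 5022 z 0.0571 plane 0.4997 0.0801 r0.0207 depth 0.5003 0.0780 r0.0187
side -1 lowest rel TCP mm [[-18.0, 3.0, 38.0], [-18.0, 4.0, 39.0], [-18.0, 5.0, 39.0], [-18.0, 4.0, 39.0], [-18.0, 3.0, 39.0], [-18.0, 4.0, 39.0], [-18.0, 8.0, 40.0], [-18.0, 11.0, 40.0]] [278 309]
side 1 lowest rel TCP mm [[17.0, 4.0, 39.0], [17.0, 8.0, 40.0], [17.0, 9.0, 40.0], [17.0, 8.0, 41.0], [19.0, 12.0, 41.0], [17.0, 7.0, 41.0], [17.0, 8.0, 41.0], [18.0, 3.0, 42.0]] [355 307]
```

Gripped: the gap reads 35 mm. Next is lift and carry to the blue dish (+121 in x, +146 in y).

```bash
python3 -m crank '[[0,0,-5,0,0,0,20],[0,0,-17,0,0,0,20],[0,0,-35,0,0,0,20],[0,0,-55,0,0,0,20],[0,0,-70,0,0,0,20],[6,5,-80,0,0,0,20],[20,16,-80,0,0,0,20],[40,33,-80,0,0,0,20],[60,50,-80,0,0,0,20],[80,66,-80,0,0,0,20],[100,83,-80,0,0,0,20],[120,99,-80,0,0,0,20],[135,112,-80,0,0,0,20],[143,119,-80,0,0,0,20],[146,121,-80,0,0,0,20],[146,121,-80,0,0,0,20],[146,121,-80,0,0,0,20]]' 40; python3 - <<'E'
from h import *
H["blue"]=.056+.08
c=manip.capture("wrist"); ringfit(c,"blue"); ringfit(c,"green");ringfit(c,"yellow")
cv2.imwrite("pics/w5.png",c["pixels"])
E
```

```text
t: 6.65
position: [0.62, 0.2241, 0.0624]
eef_rot: [-179.9, 0.0, 90.0]
wrist_force: [-0.4, -0.4, -2.3]
finger_gap: 0.41
blue dish 5782 z 0.0119 plane 0.6215 0.2266 r0.0344 depth 0.6216 0.2256 r0.0339
blue obj 5033 z 0.1368 plane 0.6198 0.2255 r0.0207 depth 0.6204 0.2228 r0.0189
green dish 1462 z 0.0116 plane 0.6325 0.0794 r0.0319 depth 0.6329 0.0780 r0.0317
yellow obj 2148 z 0.0449 plane 0.4710 0.2218 r0.0217 depth 0.4681 0.2204 r0.0190
```

View pics/w5.png

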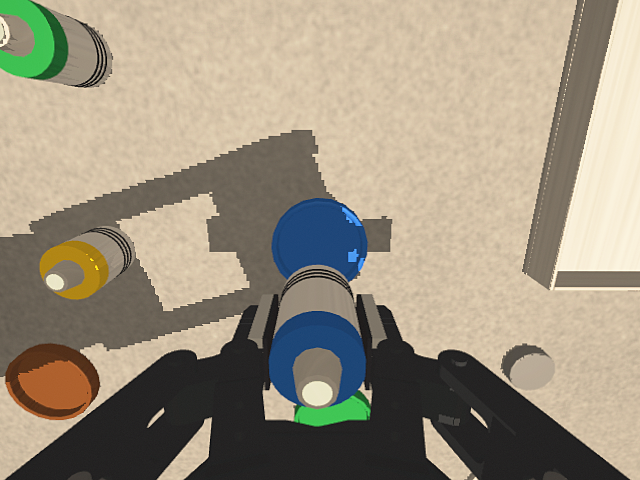

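The blue objective hangs upright, with its nose at (318,392) over the blue dish at (319,240), about 2 mm off. Lowering and releasing.

```bash
python3 -m crank '[[1,1,15,0,0,0,20],[2,1,33,0,0,0,20],[2,1,50,0,0,0,20],[2,1,62,0,0,0,20],[2,1,69,0,0,0,20],[2,1,73,0,0,0,20],[2,1,75,0,0,0,20],[2,1,76,0,0,0,20],[2,1,76,0,0,0,20],[2,1,76,0,0,0,20]]' 40; python3 -m crank '[[0,0,0,0,0,0,36],[0,0,0,0,0,0,40],[0,0,0,0,0,0,45],[0,0,0,0,0,0,52],[0,0,0,0,0,0,54],[0,0,-10,0,0,0,54],[0,0,-30,0,0,0,54],[0,0,-60,0,0,0,60],[0,0,-95,0,0,0,85],[0,0,-130,0,0,0,85],[0,0,-130,0,0,0,85]]' 40; python3 - <<'E'
from h import *
H["blue"]=.06
c=manip.capture("wrist"); 
for k in HUE: ringfit(c,k)
print(manip.observe()["position"])
E
```

```text
t: 7.53
position: [0.6226, 0.2272, -0.0127]
eef_rot: [179.9, -0.0, 90.0]
wrist_force: [1.0, -1.1, -1.9]
finger_gap: 0.411
t: 8.45
position: [0.6266, 0.2286, 0.1258]
eef_rot: [179.1, -0.3, 90.0]
wrist_force: [0.9, 0.1, 1.5]
finger_gap: 0.993
yellow obj 1344 z 0.0450 plane 0.4706 0.2214 r0.0208 depth 0.4681 0.2205 r0.0186
green obj 2034 z 0.0511 plane 0.4772 0.3463 r0.0199 depth 0.4752 0.3471 r0.0183
green dish 3122 z 0.0118 plane 0.6337 0.0719 r0.0368 depth 0.6334 0.0690 r0.0337
blue obj 3491 z 0.0606 plane 0.6221 0.2384 r0.0301 depth 0.6221 0.2258 r0.0182
[0.62498935 0.22802868 0.12241805]
```

Blue stands at (0.6221, 0.2258), within 1 mm of the dish centre. Green next, −147 in x and +120 in y.

```bash
python3 -m crank '[[20,-24,0,0,0,0,85],[50,-61,0,0,0,0,85],[75,-92,0,0,0,0,85],[100,-122,0,0,0,0,80],[115,-141,0,0,0,0,70],[120,-147,0,0,0,0,65],[120,-147,0,0,0,0,60],[120,-147,0,0,0,0,60],[120,-147,0,0,0,0,60]]' 40; python3 - <<'E'
from h import *
c=manip.capture("wrist"); 
for k in ("green","yellow"): ringfit(c,k)
print(manip.observe()["position"])
E
```

```text
t: 9.25
position: [0.4761, 0.3462, 0.1163]
eef_rot: [180.0, 0.0, 89.9]
wrist_force: [0.1, -0.0, 0.5]
finger_gap: 0.705
green obj 1276 z 0.0512 plane 0.4749 0.3482 r0.0190 depth 0.4746 0.3474 r0.0181
green dish 1619 z 0.0114 plane 0.6401 0.0839 r0.0364 depth 0.6405 0.0786 r0.0316
yellow obj 959 z 0.0449 plane 0.4682 0.2236 r0.0215 depth 0.4677 0.2209 r0.0186
[0.47627456 0.34605054 0.11631181]
```

```bash
python3 -m crank '[[1,0,30,0,0,0,58],[1,-1,65,0,0,0,55],[1,-1,90,0,0,0,55],[1,-1,110,0,0,0,55],[1,-1,125,0,0,0,55],[1,-1,132,0,0,0,55],[1,-1,136,0,0,0,52],[1,-1,136,0,0,0,44],[1,-1,136,0,0,0,38],[1,-1,136,0,0,0,20],[1,-1,136,0,0,0,20],[1,-1,136,0,0,0,20],[1,-1,136,0,0,0,20]]' 40; python3 - <<'E'
from h import *
c=manip.capture("wrist"); ringfit(c,"green"); tips(c)
E
```

```text
t: 10.38
position: [0.4749, 0.3484, -0.0184]
eef_rot: [179.9, -0.1, 90.0]
wrist_force: [0.1, -0.5, 4.5]
finger_gap: 0.409
green obj 4642 z 0.0510 plane 0.4748 0.3496 r0.0205 depth 0.4751 0.3474 r0.0188
side -1 lowest rel TCP mm [[-18.0, 4.0, 39.0], [-18.0, 3.0, 39.0], [-18.0, 7.0, 39.0], [-18.0, 6.0, 39.0], [-18.0, 5.0, 39.0], [-18.0, 4.0, 39.0], [-18.0, 4.0, 40.0], [-18.0, 11.0, 41.0]] [278 306]
side 1 lowest rel TCP mm [[17.0, 5.0, 39.0], [17.0, 5.0, 39.0], [17.0, 6.0, 40.0], [17.0, 5.0, 40.0], [17.0, 10.0, 41.0], [17.0, 9.0, 41.0], [17.0, 11.0, 42.0], [17.0, 8.0, 42.0]] [355 305]
```

```bash
python3 -m crank '[[0,0,-5,0,0,0,20],[0,0,-17,0,0,0,20],[0,0,-35,0,0,0,20],[0,0,-55,0,0,0,20],[0,0,-75,0,0,0,20],[-3,2,-90,0,0,0,20],[-15,8,-95,0,0,0,20],[-35,20,-95,0,0,0,20],[-60,34,-95,0,0,0,20],[-85,48,-95,0,0,0,20],[-110,62,-95,0,0,0,20],[-135,77,-95,0,0,0,20],[-160,91,-95,0,0,0,20],[-185,105,-95,0,0,0,20],[-210,119,-95,0,0,0,20],[-235,133,-95,0,0,0,20],[-257,146,-95,0,0,0,20],[-271,154,-95,0,0,0,20],[-279,159,-95,0,0,0,20],[-279,159,-95,0,0,0,20]]' 40; python3 - <<'E'
from h import *
H["green"]=.05+.095
c=manip.capture("wrist"); 
for k in HUE: ringfit(c,k)
print(manip.observe()["position"])
E
```

```text
t: 12.1
position: [0.6333, 0.0673, 0.0748]
eef_rot: [-179.9, 0.0, 89.9]
wrist_force: [-0.6, -0.0, -1.5]
finger_gap: 0.41
yellow dish 2193 z 0.0114 plane 0.6266 -0.0855 r0.0348 depth 0.6266 -0.0905 r0.0335
green dish 5311 z 0.0119 plane 0.6336 0.0695 r0.0340 depth 0.6337 0.0686 r0.0334
green obj 4639 z 0.1441 plane 0.6332 0.0700 r0.0202 depth 0.6338 0.0667 r0.0187
[0.6325523  0.06866356 0.07489521]
```

```bash
python3 -m crank '[[0,0,12,0,0,0,20],[0,0,32,0,0,0,20],[0,0,52,0,0,0,20],[0,0,68,0,0,0,20],[0,0,79,0,0,0,20],[0,0,85,0,0,0,20],[0,0,88,0,0,0,20],[0,0,90,0,0,0,20],[0,0,91,0,0,0,20],[0,0,91,0,0,0,20],[0,0,91,0,0,0,20]]' 40; python3 -m crank '[[0,0,0,0,0,0,36],[0,0,0,0,0,0,40],[0,0,0,0,0,0,45],[0,0,0,0,0,0,52],[0,0,0,0,0,0,54],[0,0,-10,0,0,0,54],[0,0,-30,0,0,0,54],[0,0,-60,0,0,0,60],[0,0,-95,0,0,0,60],[0,0,-130,0,0,0,60],[0,0,-130,0,0,0,60],[0,0,-130,0,0,0,60]]' 40; python3 - <<'E'
from h import *
H["green"]=.054
c=manip.capture("wrist"); 
for k in HUE: ringfit(c,k)
E
```

```text
t: 13.07
position: [0.6336, 0.0693, -0.0144]
eef_rot: [179.9, -0.0, 90.0]
wrist_force: [-0.1, 1.4, 2.4]
finger_gap: 0.411
t: 14.07
position: [0.6348, 0.0692, 0.1181]
eef_rot: [179.6, -0.0, 90.0]
wrist_force: [0.7, 0.1, -0.9]
finger_gap: 0.704
red obj 1270 z 0.0260 plane 0.7745 -0.1539 r0.0363 depth 0.0000 0.0000 r0.0000
yellow dish 3318 z 0.0118 plane 0.6266 -0.0880 r0.0373 depth 0.6264 -0.0915 r0.0340
green obj 3502 z 0.0547 plane 0.6335 0.0803 r0.0298 depth 0.6335 0.0682 r0.0182
```

Green is placed, within 1 mm. Yellow next.

```bash
python3 -m crank '[[20,-22,0,0,0,0,60],[45,-50,0,0,0,0,60],[70,-77,0,0,0,0,60],[95,-104,0,0,0,0,60],[120,-131,0,0,0,0,60],[140,-153,0,0,0,0,60],[152,-166,0,0,0,0,60],[152,-166,0,0,0,0,60],[152,-166,0,0,0,0,60],[152,-166,0,0,0,0,60]]' 40; python3 - <<'E'
from h import *
c=manip.capture("wrist"); ringfit(c,"yellow")
print(manip.observe()["position"])
E
```

```text
t: 14.95
position: [0.4673, 0.2204, 0.1138]
eef_rot: [-180.0, 0.0, 90.0]
wrist_force: [-0.1, -0.2, -0.0]
finger_gap: 0.702
yellow obj 1348 z 0.0452 plane 0.4681 0.2213 r0.0193 depth 0.4677 0.2203 r0.0183
yellow dish 440 z 0.0121 plane 0.6267 -0.0575 r0.0238 depth 0.6299 -0.0645 r0.0196
[0.46759001 0.22027543 0.11395724]
```

```bash
python3 -m crank '[[0,0,30,0,0,0,58],[0,0,65,0,0,0,55],[0,0,90,0,0,0,55],[0,0,110,0,0,0,55],[0,0,125,0,0,0,55],[0,0,132,0,0,0,55],[0,0,136,0,0,0,52],[0,0,136,0,0,0,44],[0,0,136,0,0,0,38],[0,0,136,0,0,0,20],[0,0,136,0,0,0,20],[0,0,136,0,0,0,20],[0,0,136,0,0,0,20]]' 40; python3 - <<'E'
from h import *
c=manip.capture("wrist"); ringfit(c,"yellow")
E
```

```text
t: 16.08
position: [0.4678, 0.2212, -0.0206]
eef_rot: [179.9, -0.0, 90.0]
wrist_force: [-0.4, -0.7, 4.1]
finger_gap: 0.411
yellow obj 4640 z 0.0450 plane 0.4682 0.2227 r0.0207 depth 0.4679 0.2204 r0.0191
```

```bash
python3 -m crank '[[0,0,-5,0,0,0,20],[0,0,-17,0,0,0,20],[0,0,-35,0,0,0,20],[0,0,-55,0,0,0,20],[0,0,-75,0,0,0,20],[-4,2,-90,0,0,0,20],[-16,8,-95,0,0,0,20],[-38,19,-95,0,0,0,20],[-64,32,-95,0,0,0,20],[-92,47,-95,0,0,0,20],[-120,61,-95,0,0,0,20],[-148,75,-95,0,0,0,20],[-176,89,-95,0,0,0,20],[-204,103,-95,0,0,0,20],[-232,117,-95,0,0,0,20],[-260,132,-95,0,0,0,20],[-286,145,-95,0,0,0,20],[-304,154,-95,0,0,0,20],[-312,158,-95,0,0,0,20],[-312,158,-95,0,0,0,20]]' 40; python3 - <<'E'
from h import *
H["yellow"]=.044+.095
c=manip.capture("wrist"); 
for k in HUE: ringfit(c,k)
print(manip.observe()["position"])
cv2.imwrite("pics/w6.png",c["pixels"])
E
```

```text
t: 17.8
position: [0.6252, -0.0924, 0.073]
eef_rot: [-180.0, -0.0, 89.9]
wrist_force: [-0.2, 0.5, -1.8]
finger_gap: 0.404
red obj 3252 z 0.0258 plane 0.7721 -0.1630 r0.0432 depth 0.0000 0.0000 r0.0000
red dish 753 z 0.0126 plane 0.6240 -0.2048 r0.0330 depth 0.6240 -0.2032 r0.0330
yellow dish 5705 z 0.0119 plane 0.6263 -0.0908 r0.0344 depth 0.6263 -0.0919 r0.0338
yellow obj 4607 z 0.1385 plane 0.6251 -0.0897 r0.0203 depth 0.6251 -0.0931 r0.0189
[ 0.62436677 -0.09089976  0.07298396]
```

View pics/w6.png

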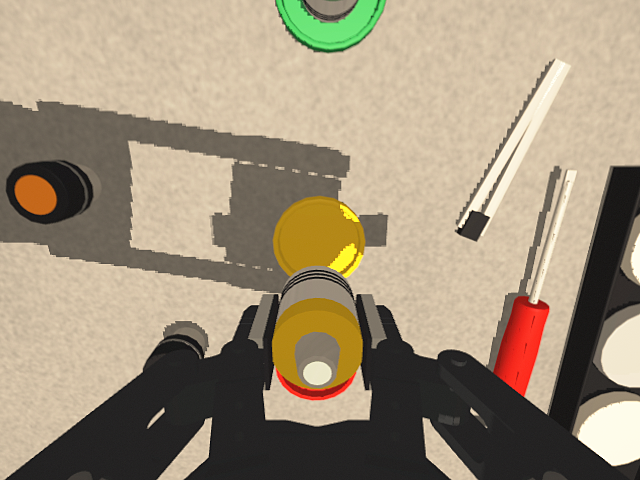

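Yellow is upright over its dish at (319,240), within about 1.5 mm, and the eyepieces at (50,190) and (180,345) are clear of the jaws.

```bash
python3 -m crank '[[0,0,12,0,0,0,20],[0,1,32,0,0,0,20],[0,1,52,0,0,0,20],[0,1,68,0,0,0,20],[0,1,79,0,0,0,20],[0,1,85,0,0,0,20],[0,1,88,0,0,0,20],[0,1,90,0,0,0,20],[0,1,91,0,0,0,20],[0,1,91,0,0,0,20],[0,1,91,0,0,0,20]]' 40; python3 -m crank '[[0,0,0,0,0,0,36],[0,0,0,0,0,0,40],[0,0,0,0,0,0,45],[0,0,0,0,0,0,52],[0,0,0,0,0,0,54],[0,0,-10,0,0,0,54],[0,0,-30,0,0,0,54],[0,0,-60,0,0,0,60],[0,0,-95,0,0,0,60],[0,0,-130,0,0,0,60],[0,0,-130,0,0,0,60],[0,0,-130,0,0,0,60]]' 40; python3 - <<'E'
from h import *
H["yellow"]=.048
c=manip.capture("wrist"); 
for k in HUE: ringfit(c,k)
E
```

```text
t: 18.77
position: [0.6267, -0.091, -0.0165]
eef_rot: [179.9, 0.0, 90.0]
wrist_force: [-1.0, 0.6, 0.7]
finger_gap: 0.41
t: 19.77
position: [0.6278, -0.0913, 0.1161]
eef_rot: [179.6, 0.1, 90.0]
wrist_force: [0.1, 0.0, -0.5]
finger_gap: 0.701
red obj 2656 z 0.0259 plane 0.7706 -0.1685 r0.0453 depth 0.0000 0.0000 r0.0000
red dish 3733 z 0.0119 plane 0.6241 -0.1966 r0.0363 depth 0.6239 -0.1992 r0.0338
yellow obj 3975 z 0.0486 plane 0.6266 -0.0808 r0.0302 depth 0.6267 -0.0918 r0.0185
```

Yellow is placed. Red next, −187 in x and −248 in y.

```bash
python3 -m crank '[[-20,-15,0,0,0,0,60],[-50,-38,0,0,0,0,60],[-80,-60,0,0,0,0,60],[-110,-83,0,0,0,0,60],[-140,-106,0,0,0,0,60],[-170,-128,0,0,0,0,60],[-200,-151,0,0,0,0,60],[-228,-172,0,0,0,0,60],[-242,-183,0,0,0,0,60],[-248,-187,0,0,0,0,60],[-248,-187,0,0,0,0,60],[-248,-187,0,0,0,0,60]]' 40; python3 - <<'E'
from h import *
c=manip.capture("wrist"); ringfit(c,"red")
print(manip.observe()["position"])
E
```

```text
t: 20.82
position: [0.439, -0.3382, 0.1117]
eef_rot: [-180.0, -0.1, 90.0]
wrist_force: [0.3, 0.0, -0.7]
finger_gap: 0.701
red obj 1295 z 0.0392 plane 0.4411 -0.3372 r0.0191 depth 0.4409 -0.3383 r0.0182
[ 0.43944092 -0.33789439  0.11185291]
```

```bash
python3 -m crank '[[1,1,30,0,0,0,58],[1,1,65,0,0,0,55],[1,1,90,0,0,0,55],[1,1,110,0,0,0,55],[1,1,125,0,0,0,55],[1,1,131,0,0,0,55],[1,1,135,0,0,0,52],[1,1,135,0,0,0,44],[1,1,135,0,0,0,38],[1,1,135,0,0,0,20],[1,1,135,0,0,0,20],[1,1,135,0,0,0,20],[1,1,135,0,0,0,20]]' 40; python3 - <<'E'
from h import *
c=manip.capture("wrist"); ringfit(c,"red"); tips(c)
E
```

```text
t: 21.95
position: [0.4409, -0.3384, -0.0214]
eef_rot: [179.9, 0.1, 90.0]
wrist_force: [2.4, 2.2, 5.6]
finger_gap: 0.406
red obj 4317 z 0.0391 plane 0.4407 -0.3365 r0.0205 depth 0.4406 -0.3384 r0.0187
side -1 lowest rel TCP mm [[-18.0, 12.0, 42.0], [-18.0, 12.0, 42.0], [-19.0, 12.0, 42.0], [-18.0, 12.0, 42.0], [-18.0, 10.0, 43.0], [-18.0, 11.0, 43.0], [-18.0, 10.0, 43.0], [-18.0, 7.0, 43.0]] [277 295]
side 1 lowest rel TCP mm [[17.0, 12.0, 42.0], [18.0, 12.0, 42.0], [17.0, 11.0, 42.0], [17.0, 10.0, 42.0], [17.0, 10.0, 43.0], [18.0, 13.0, 43.0], [17.0, 11.0, 43.0], [17.0, 10.0, 43.0]] [356 294]
```

```bash
python3 -m crank '[[0,0,-5,0,0,0,20],[0,0,-17,0,0,0,20],[0,0,-35,0,0,0,20],[0,0,-55,0,0,0,20],[0,0,-75,0,0,0,20],[3,4,-90,0,0,0,20],[10,13,-95,0,0,0,20],[24,32,-95,0,0,0,20],[40,53,-95,0,0,0,20],[56,74,-95,0,0,0,20],[72,95,-95,0,0,0,20],[88,116,-95,0,0,0,20],[104,137,-95,0,0,0,20],[120,158,-95,0,0,0,20],[132,174,-95,0,0,0,20],[137,181,-95,0,0,0,20],[139,183,-95,0,0,0,20],[139,183,-95,0,0,0,20],[139,183,-95,0,0,0,20]]' 40; python3 - <<'E'
from h import *
H["red"]=.038+.095
c=manip.capture("wrist"); 
for k in ("red","yellow"): ringfit(c,k)
print(manip.observe()["position"])
E
```

```text
t: 23.58
position: [0.6218, -0.1994, 0.072]
eef_rot: [-179.9, -0.0, 90.0]
wrist_force: [-0.5, 0.3, -2.2]
finger_gap: 0.406
red obj 5956 z 0.0260 plane 0.7045 -0.1537 r0.0266 depth 0.0000 0.0000 r0.0000
red dish 5637 z 0.0119 plane 0.6245 -0.1985 r0.0346 depth 0.6242 -0.1994 r0.0339
red obj 4324 z 0.1324 plane 0.6219 -0.1965 r0.0202 depth 0.6218 -0.1995 r0.0185
yellow obj 8803 z 0.0488 plane 0.6260 -0.0955 r0.0293 depth 0.6262 -0.0918 r0.0181
[ 0.62180089 -0.1996952   0.07224016]
```

Obj 2 mm short in x; correct by 1 mm (command lag covers the rest).

```bash
python3 -m crank '[[0,1,12,0,0,0,20],[0,1,32,0,0,0,20],[0,1,52,0,0,0,20],[0,1,68,0,0,0,20],[0,1,79,0,0,0,20],[0,1,85,0,0,0,20],[0,1,88,0,0,0,20],[0,1,90,0,0,0,20],[0,1,91,0,0,0,20],[0,1,91,0,0,0,20],[0,1,91,0,0,0,20]]' 40; python3 -m crank '[[0,0,0,0,0,0,36],[0,0,0,0,0,0,40],[0,0,0,0,0,0,45],[0,0,0,0,0,0,52],[0,0,0,0,0,0,54],[0,0,-10,0,0,0,54],[0,0,-30,0,0,0,54],[0,0,-60,0,0,0,60],[0,0,-95,0,0,0,60],[0,0,-130,0,0,0,60],[0,0,-160,0,0,0,60],[20,-50,-190,0,0,0,60],[20,-80,-200,0,0,0,60],[20,-80,-200,0,0,0,60],[20,-80,-200,0,0,0,60]]' 40; python3 - <<'E'
from h import *
for k in H: H[k]+=.004
c=manip.capture("wrist"); d=manip.capture("scene")
for k in HUE: ringfit(c,k)
print("scene")
for k in HUE: ringfit(d,k,150)
print(onplane(d,[(236,210),(314,210)],.042))
cv2.imwrite("pics/s2.png",d["pixels"])
E
```

```text
t: 24.55
position: [0.6245, -0.1993, -0.0173]
eef_rot: [179.9, 0.0, 90.0]
wrist_force: [-1.4, 0.2, 3.7]
finger_gap: 0.406
t: 25.8
position: [0.5428, -0.1789, 0.1845]
eef_rot: [179.8, 0.1, 90.0]
wrist_force: [0.8, 0.6, 0.1]
finger_gap: 0.704
red obj 2789 z 0.0261 plane 0.7674 -0.1821 r0.0485 depth 0.0000 0.0000 r0.0000
red obj 2613 z 0.0426 plane 0.6164 -0.1903 r0.0321 depth 0.6244 -0.1992 r0.0184
yellow obj 3511 z 0.0488 plane 0.6178 -0.0925 r0.0309 depth 0.6269 -0.0924 r0.0185
scene
red obj 773 z 0.0420 plane 0.6337 -0.1844 r0.0364 depth 0.6234 -0.1986 r0.0196
red obj 794 z 0.0260 plane 0.7942 -0.1773 r0.0520 depth 0.0000 0.0000 r0.0000
yellow obj 841 z 0.0481 plane 0.6392 -0.0802 r0.0365 depth 0.6252 -0.0901 r0.0189
green obj 764 z 0.0545 plane 0.6486 0.0755 r0.0351 depth 0.6327 0.0690 r0.0183
blue obj 872 z 0.0609 plane 0.6391 0.2248 r0.0350 depth 0.6224 0.2257 r0.0184
[[ 0.52217809 -0.1759569   0.042     ]
 [ 0.45817611 -0.04548059  0.042     ]]
```

View pics/s2.png

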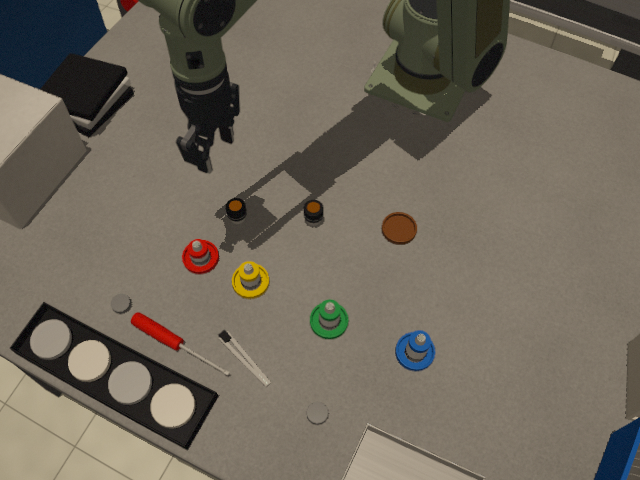

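All four stand upright in their own dishes: red (200,254), yellow (250,279), green (329,318), blue (415,350). The eyepieces are still at (236,209) and (314,210), and the arm is clear. Handing in.

```bash
python3 -c "
from station import manip;print(manip.hand_in())"
```

```text
the job is handed in; nothing more can be done
None
```

All four objectives stand upright in the dishes of their own colour, and I handed the job in at about 26 s of the 109 s allowed. The hand-in gives no verdict, so this rests on my own checks.

- **Position:** the final wrist and scene measurements put each objective within about 1–2 mm of its dish centre, against the 13 mm limit. Ring heights match a foot on the 4 mm floor to within about 1 mm.
- **Eyepieces:** both appear at the same pixels as at the start, within about a pixel by eye (about 2 mm). The arm was clear of everything.
- **Fingertip offset:** the fingertips were about 37 mm higher than the reported tool position and given geometry imply. My first grip on blue therefore caught its nose and lifted it about 27 mm. I noticed, set it back down upright, measured the offset and regripped on the barrel. The other three were gripped on the barrel first time.
- **Checks that disagreed:** fits of dish and objective colour masks to a single plane came out up to about 17 mm off, because the dish and band of one colour merge in the mask. I relied on the depth-filtered ring fits instead, and those agreed between the wrist and scene cameras to about 2 mm.

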